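Seat the weighing tray on its scale and shut the keeper

ROBOT

A 6-joint arm with a two-finger parallel gripper is mounted at the origin on a cart in front of the work surface, level with it; the furniture and walls round the work are solid. World frame = base frame: x ahead of the robot, y to its left, z up, the work surface at z = 0. Lengths are in m, angles in rad, forces in N, time in s.
With the tool pointing down it reaches from about 0.35 to 0.95 m from the base axis. Payload 17.4 kg.
Tool frame: the origin (TCP) lies at the very end of the fingers, on their centre line; the grasp point (between the pads) lies 19 mm behind it; z points along the fingers, y is the line along which they close (so a half turn about z gives the same grasp; the last joint's range is limited). The gripper opens to 93 mm and grips with 3 to 60 N. Pads are 15 mm wide; open, the fingers measure 128 mm over their backs; the gripper's body (75 mm by 188 mm) begins 65 mm behind the grasp point.
Start: joints at [1.225, 0.116, 1.442, -0, 1.584, -0.038], TCP at [0.205, 0.643, 0.219] pointing down, gripper open.
Joint ranges: [-2.83, 2.83], [-0.83, 2.19], [0.07, 2.5], [-1.14, 4.28], [0.01, 3], [-2.97, 2.97]. Speed limits (rad/s): [1.89, 1.89, 2.22, 3.14, 3.14, 3.14].

INTERFACE

Orientations are given as a rotation vector (axis times angle).
In Python, from station import observe, capture, finish_job, look_for, masks_of, place_of gives the robot as it stands.
- The arm moves only by the tool send_rows, never from a script. Its argument "moves" is a list that holds one entry, the list of rows, each a list of 7 numbers: the turn, a rotation vector about the tool's x, y, z in degrees, then the shift along the tool's x, y, z in mm, then the opening, from 0 (shut) to 1 (fully open). A call has 1 to 8 rows; each row shifts and turns the commanded pose from where the row before left it, along the tool's axes as they then stand; what a row does not reach is not made up. A row lasts 1/8 s, in which the tool goes at most 62.5 mm and 10.7 degrees, less where a joint would pass 70% of its speed; a pose out of reach is approached as far as the arm can. A call is refused whole if a number of a shift passes 62.5 or a number of a turn 10.7, either way. A call with a gripper value outside its range is refused whole. The fingers move at their own pace and stop on an object; "newtons" is the grip in N (left out, the last holds). Time passes only in rows, so rows that do not move let the fingers close. It gives the time, the measured TCP pose, the force, the opening and the grip force at its end, in the units of the state.
- observe(): the state, without advancing time (a new reading comes with each control period).
- capture(name): name is "scene" or "top" or "wrist"; returns a dict with "img" (420x560x3 uint8, red, green, blue), "fx", "fy", "cx", "cy" (pixels), "view" (4x4, takes a point from world to camera coordinates); the wrist camera has in their place "mount" (4x4, takes a point from camera to tool coordinates, whose origin is the TCP and whose axes are the flange's). Camera axes: x right, y down, z forward; pixel columns grow to the right and rows downward; lengths in m; the calibration is good to about 2 mm. A picture is of the moment at which its call begins: read the wrist's pose just before it. There is no depth.
- finish_job(): hands the job in; it is judged then, once.
Trained networks look in a picture, given as the dict that the camera call returned (one of the last four; its "shot" number tells which), for a name from the list of things; names that differ only in an ending like _2 or _b are one class to them, and where a whole thing is asked for, a point or a joint stands for the part that bears it (a point fixed in the world has none). Each returns a list of dicts, best first, with "score" (0 to 1); they miss things now and then, are a little off and sometimes report something else, mostly with a low value. They report only what shows in the picture. A call takes as long as a camera call.
- look_for(picture, target): "rect" ([left, top, width, height] in pixels, round what is visible of it).
- masks_of(picture, target): "region" (420x560 bool, what is visible of it) and "rect" ([left, top, width, height] in pixels, round what is visible of it).
- place_of(picture, target): "pixel" ([row, column] in pixels: a listed point, or the origin of a listed thing).
The state is a dict: "t": time; "qpos": joint angles; "joint_vel": joint speeds; "joint_torque": joint torques, N m; "position": TCP position; "tcp_rot": TCP orientation; "force": force on the tool from outside, world axes, zero at the start; "torque": the same for the moment, N m; "finger_gap": finger opening in m; "gripper_force": force on a finger pad.
Only numpy, scipy, OpenCV 4.12 (cv2) and the standard library are available. Lean on these libraries where they do the work, as an engineer would, in place of code of your own. Each camera call takes 0.05 s, during which the arm holds its last target. There are 200 camera calls.

TASK

The weighing tray of the bench scale has been washed and stands beside it. Take it by its handle and settle its three ball feet fully home in the cone, groove and flat seats of the scale's carrier, pouring lip to the front, away from the display; the carrier can stand several millimetres off centre to any side, so find the seats gently by feel and never push or knock the load cell hard (20 N is too much). Then swing the keeper round over the tray's rim as far as it goes, and leave everything else on the worktop where it stands.

Things in the scene. Friction and masses are not known exactly. Their poses are not given: they have to be found in the camera images.
- scale: White bench scale, fixed: housing 212 mm wide (y), 50 high, from x -80 to +96 mm; behind it (to x +152) a console up to z = 110 mm with a display facing the front (-x). Origin on the worktop under the housing's middle, z up. On top is the carrier, a three-armed aluminium spider with steel seats (cone, V-groove, flat), pads 44 mm wide. Load cell: the tray must never bear on the scale with over 20 N.
- cone_middle (a point): Fixed point on the scale at (-45,+60,74.0) mm: where the cone seat (90 deg, mouth 10 mm wide in the pad's top) is when the carrier stands centred. The carrier itself is NOT measured: it stands up to 9 mm off in x and in y (never turned), stays where left, shifts only under some 6 N sideways, and springs down about 1 mm per 6 N. A ball drops in from within about 3.5 mm.
- groove_middle (a point): Fixed point on the scale at (-45,-60,74.0) mm: where the V-groove's middle (90 deg, 10 mm wide, 44 mm long, along the scale's y towards the cone) is when the carrier stands centred; it is off by the same unmeasured shift as the cone. Seats are smooth (friction about 0.15).
- flat_middle (a point): Fixed point on the scale at (+45,0,71.1) mm: top of the plain flat disc, 44 mm wide, when the carrier stands centred; off by the same unmeasured shift.
- tray: Steel weighing tray, loose, 140 (x) x 180 (y) mm, 0.35 to 0.6 kg, balanced near its middle. Origin: centre of the underside of the 3 mm floor. Rim to z = 14 mm on three sides; on the -x side a pouring lip (to x = -90 mm), which points to the scale's front (-x): axes match the scale's when seated. Starts on its balls, origin at z = 17 mm. Home: level, origin at z = 88 mm less 0.6 to 1 mm sink.
- tray_handle (a point): Middle of the grip bar of the tray's arched handle, 68 mm above the tray's origin: bar 12 mm wide (x), 10 mm high, 112 mm long along the tray's y, between upright legs at y = -53 and +53 mm; grip it across x from above. Axes as the tray's.
- foot_cone (a point): Centre of the 10 mm ball foot that belongs in the cone: tray x -45, y +60, z -12 mm. Home: z = 76.1 mm less 0.6 to 1 mm sink; lying on the pad beside its seat it stands 3 mm higher.
- foot_groove (a point): Centre of the 10 mm ball foot that belongs in the V-groove: tray x -45, y -60, z -12 mm. Heights as for the cone foot.
- foot_flat (a point): Centre of the 10 mm ball foot that belongs on the flat disc: tray x +45, y 0, z -12 mm. Home: z = 76.1 mm less 0.6 to 1 mm sink.
- keeper (a joint): Angle (rad) of the keeper, a level 5 mm steel bar (z 104.5 to 109.5 mm) on an upright axis at scale x +10, y +116 mm. 0 = parked, pointing to scale -x; grows anticlockwise from above to its stop at 1.57, where it points to scale -y across the tray's left rim with 2 to 3 mm to spare; an unseated tray's rim blocks it. Stays where left; about 2 N at the knob.
- keeper_knob (a point): On the upright round knob of the keeper, 12 mm in diameter (14 at its top), z = 109.5 to 142.5 mm, 40 mm from the keeper's axis; this point is at z = 126.5 mm. At keeper angle a it lies at scale x = 10 - 40 cos a, y = 116 - 40 sin a mm.
- jigger: Bystander: plated double jigger 43 mm wide, 70 mm tall, origin under its middle.
- cork: Bystander: wine cork standing on end, 23 mm wide, 44 mm tall, origin under its middle.
- tea_canister: Bystander: square purple canister with wooden lid, 82 mm wide, 115 mm tall, origin under its middle.
- tumbler: Bystander: glass tumbler, 80 mm wide, 88 mm tall, origin under its middle.
- polish_tin: Bystander: round tin of polish, 67 mm wide, 44 mm tall, origin under its middle.
- pepper_mill: Bystander: turned wooden pepper mill, 58 mm wide, 170 mm tall, origin under its middle.
- muddler: Bystander: wooden muddler lying down, 187 mm long, 25 mm thick, origin under its middle.
- lemon: Bystander: lemon, 71 mm long, 51 mm high, origin under its middle.
- teaspoon: Bystander: plated teaspoon lying flat, 138 mm long, origin under its middle.

How it is judged:
By the outcome, as a careful person would: the job done as asked, in the order asked, and still so for the second after the job is handed in, with the robot touching nothing.
It also fails if it takes over 72 s, if anything falls off the work surface, if the arm or the gripper's body presses on something with over 40 N, if the wrist force passes 120 N, or if a joint passes its speed limit or range.

## Working session

There is one attempt and no reset: what is moved stays moved. The work goes in short steps, Python scripts to look and compute and a tool call to move; the robot and the scene stay as the last step left them, time stands still between calls to the robot, and variables do not carry over. Pictures are saved under pics/ and viewed, at most 10 in all, crops included, and the job is handed in when it is done.

Besides the shell and the picture viewer there is one more tool, called after "Request:" in YAML: its name, and indented under it one key for each argument. send_rows: Moves the arm, as the interface text tells. Its arguments: {"type":"object","properties":{"moves":{"type":"array","items":{"type":"array","items":{"type":"array","items":{"type":"number"}}}},"newtons":{"type":"number"}},"required":["moves"]}

```bash
ls; mkdir -p pics; cat > h.py <<'E'
import numpy as np, cv2
from scipy.spatial.transform import Rotation as R
from scipy.optimize import least_squares
from station import *
def snap(name,save=None):
    s=observe(); p=capture(name)
    if 'view' in p: V=np.array(p['view'])
    else:
        T=np.eye(4);T[:3,:3]=R.from_rotvec(s['tcp_rot']).as_matrix();T[:3,3]=s['position']
        V=np.linalg.inv(T@np.array(p['mount']))
    p['V']=V
    if save: cv2.imwrite('pics/'+save+'.png',p['img'][:,:,::-1])
    return p
def proj(p,X):
    c=p['V'][:3,:3]@np.asarray(X,float)+p['V'][:3,3]
    return np.array([p['fy']*c[1]/c[2]+p['cy'],p['fx']*c[0]/c[2]+p['cx']])  # row,col
def ray(p,rc):
    d=np.array([(rc[1]-p['cx'])/p['fx'],(rc[0]-p['cy'])/p['fy'],1.])
    Rm=p['V'][:3,:3]; return -Rm.T@p['V'][:3,3], Rm.T@d
def atz(p,rc,z):
    o,d=ray(p,rc); return o+d*(z-o[2])/d[2]
def tri(obs):
    A=np.zeros((3,3));b=np.zeros(3)
    for p,rc in obs:
        o,d=ray(p,rc);d=d/np.linalg.norm(d);M=np.eye(3)-np.outer(d,d);A+=M;b+=M@o
    return np.linalg.solve(A,b)
E
cat > a.py <<'E'
from h import *
s=observe();print({k:np.round(v,3) for k,v in s.items()})
P={n:snap(n,n+'0') for n in('scene','top','wrist')}
for n,p in P.items(): print(n,p['fx'],p['cx'],p['cy'],np.round(np.linalg.inv(p['V']),3).tolist())
for t in ['scale','tray','tray_handle','foot_cone','foot_groove','foot_flat','cone_middle','groove_middle','flat_middle','keeper_knob','keeper','jigger','cork','tea_canister','tumbler','polish_tin','pepper_mill','muddler','lemon','teaspoon']:
    o=[]
    for n,p in P.items():
        try:
            r=place_of(p,t)
            if r: o.append((n,np.round(r[0]['pixel']).tolist(),round(r[0]['score'],2),p,r[0]['pixel']))
        except Exception as e: print(t,e);break
    two=[(x[3],x[4]) for x in o if x[2]>.4]
    print(t,[x[:3] for x in o], np.round(tri(two),3) if len(two)>1 else (np.round(atz(*two[0],0),3) if two else ''))
cv2.imwrite('pics/st.png',np.hstack([cv2.resize(P[n]['img'],(400,300))[:,:,::-1] for n in('scene','wrist')]))
E
python3 a.py
```

```text
pics
{'t': np.float64(0.0), 'qpos': array([ 1.225,  0.116,  1.442, -0.   ,  1.584, -0.038]), 'joint_vel': array([ 0.   ,  0.001, -0.001,  0.001, -0.   ,  0.001]), 'joint_torque': array([-2.0000e-03, -7.2124e+01, -6.2265e+01,  7.8000e-02,  2.4000e-02,
       -0.0000e+00]), 'position': array([0.204, 0.643, 0.218]), 'tcp_rot': array([-4.820e-01, -3.104e+00,  2.000e-03]), 'force': array([ 0.113, -0.042, -0.877]), 'torque': array([-0.062,  0.031, -0.   ]), 'gripper_force': np.float64(0.0), 'finger_gap': np.float64(0.093)}
scene 383.2190217815858 285.44842111431666 210.28399321028314 [[0.81, -0.3, 0.504, -0.041], [-0.586, -0.444, 0.677, -0.846], [0.021, -0.844, -0.536, 0.715], [0.0, 0.0, 0.0, 1.0]]
top 519.8155576063118 281.81085448414984 211.00590661153817 [[0.003, -0.986, 0.166, 0.275], [-0.999, -0.012, -0.049, 0.02], [0.05, -0.166, -0.985, 1.599], [0.0, 0.0, 0.0, 1.0]]
wrist 334.5582004930493 280.7493798979602 213.31701387024128 [[0.304, 0.925, 0.227, 0.142], [0.953, -0.295, -0.074, 0.662], [-0.002, 0.239, -0.971, 0.384], [0.0, 0.0, 0.0, 1.0]]
scale [('scene', [210.0, 220.0], 0.79), ('t
[... 1309 characters left out ...]
.62)] [0.535 0.002 0.019]
tea_canister [('scene', [197.0, 298.0], 0.84), ('top', [158.0, 228.0], 0.46)] [0.716 0.109 0.001]
tumbler [('scene', [219.0, 323.0], 0.93), ('top', [215.0, 264.0], 0.67)] [ 0.592 -0.057  0.035]
polish_tin [('scene', [320.0, 373.0], 0.83), ('top', [220.0, 410.0], 0.93)] [ 0.519 -0.462  0.002]
pepper_mill [('scene', [267.0, 384.0], 0.61), ('top', [258.0, 216.0], 0.74)] [ 0.553 -0.092 -0.015]
muddler [('scene', [242.0, 345.0], 0.8), ('top', [171.0, 324.0], 0.95)] [ 0.675 -0.194 -0.   ]
lemon [('scene', [184.0, 271.0], 0.71), ('top', [166.0, 187.0], 0.47)] [0.687 0.235 0.007]
teaspoon [('scene', [349.0, 348.0], 0.61), ('top', [256.0, 421.0], 0.6)] [ 0.407 -0.49   0.008]
```

View pics/scene0.png

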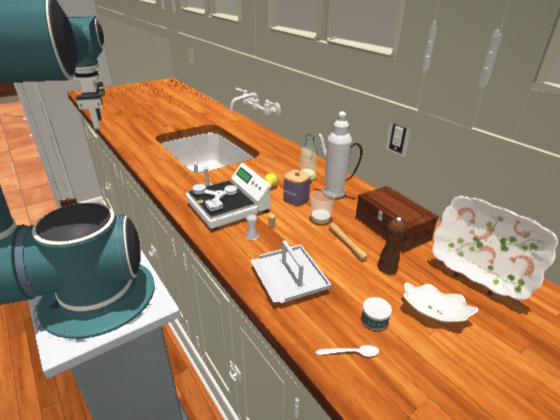

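View pics/top0.png

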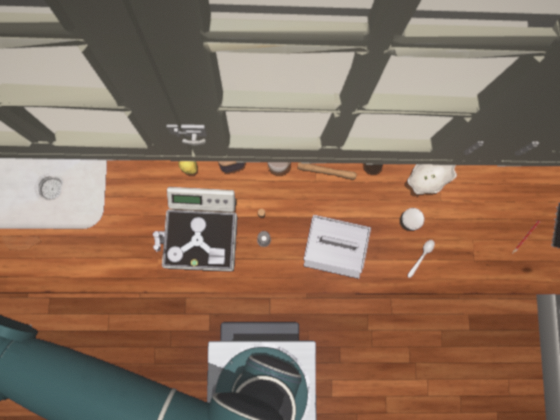

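```bash
cat >> h.py <<'E'
def down(yaw):  # tool pointing down, tool y at world angle yaw (deg)
    c,s=np.cos(np.radians(yaw)),np.sin(np.radians(yaw))
    y=np.array([c,s,0]);z=np.array([0,0,-1.]);return np.c_[np.cross(y,z),y,z]
def plan(pos,yaw,n,turn_n=None,start=None):
    s=observe();R0=R.from_rotvec(s['tcp_rot']).as_matrix() if start is None else start[1]
    p0=np.array(s['position'] if start is None else start[0]);R1=down(yaw)
    w=R.from_matrix(R0.T@R1).as_rotvec(degrees=True);m=turn_n or n
    d=(np.array(pos)-p0)*1000/n;Rc=R0;out=[]
    for i in range(n):
        sh=Rc.T@d;t=w/m if i<m else w*0
        out.append(np.round(np.r_[t,sh],1).tolist());Rc=Rc@R.from_rotvec(t,degrees=True).as_matrix()
    for r in out: print(r)
E
python3 -c "
from h import *
plan([.44,.2,.3],0,12,8)"
```

```text
[-0.0, 0.0, 9.0, -29.9, -29.3, -6.8]
[-0.0, 0.0, 9.0, -34.1, -24.2, -6.8]
[-0.0, 0.0, 9.0, -37.5, -18.5, -6.8]
[-0.0, 0.0, 9.0, -39.9, -12.4, -6.8]
[-0.0, 0.0, 9.0, -41.4, -6.0, -6.8]
[-0.0, 0.0, 9.0, -41.8, 0.6, -6.8]
[-0.0, 0.0, 9.0, -41.2, 7.2, -6.8]
[-0.0, 0.0, 9.0, -39.6, 13.6, -6.8]
[-0.0, 0.0, 0.0, -36.9, 19.6, -6.8]
[-0.0, 0.0, 0.0, -36.9, 19.6, -6.8]
[-0.0, 0.0, 0.0, -36.9, 19.6, -6.8]
[-0.0, 0.0, 0.0, -36.9, 19.6, -6.8]
```

Request:
send_rows:
  moves:
    - [[0, 0, 9, -29.9, -29.3, -7, 1], [0, 0, 9, -34, -24, -7, 1], [0, 0, 9, -37.5, -18.5, -7, 1], [0, 0, 9, -40, -12.5, -7, 1], [0, 0, 9, -41.5, -6, -7, 1], [0, 0, 9, -42, 0.5, -7, 1], [0, 0, 9, -41, 7, -7, 1], [0, 0, 9, -39.5, 13.5, -7, 1]]

```text
t: 4.0
position: [0.3624, 0.3469, 0.275]
tcp_rot: [2.22, 2.223, 0.001]
force: [0.7, 0.1, 0.4]
finger_gap: 0.0933
gripper_force: 0.0
```

Request:
send_rows:
  moves:
    - [[0, 0, 0.5, -37, 19.5, -7, 1], [0, 0, 0, -37, 19.5, -7, 1], [0, 0, 0, -37, 19.5, -7, 1], [0, 0, 0, -37, 19.5, -7, 1], [0, 0, 0, 0, 0, 0, 1]]

```text
t: 4.62
position: [0.4409, 0.1983, 0.3033]
tcp_rot: [2.227, 2.215, 0.001]
force: [0.1, 0.2, 0.5]
finger_gap: 0.0928
gripper_force: 0.0
```

```bash
cat > b.py <<'E'
from h import *
import pickle,sys
p=snap('wrist','w1');s=observe();print(s['t'],np.round(s['position'],4),np.round(R.from_rotvec(s['tcp_rot']).as_matrix(),3).tolist())
for t,z in [('scale',0),('cone_middle',.074),('groove_middle',.074),('flat_middle',.0711),('keeper_knob',.1265)]:
    for r in place_of(p,t)[:2]: print(t,np.round(r['pixel'],1),round(r['score'],2),np.round(atz(p,r['pixel'],z),4))
pickle.dump(p,open('w1.pkl','wb'))
E
python3 b.py
```

```text
4.675 [0.4403 0.1994 0.3029] [[0.005, 1.0, 0.0], [1.0, -0.005, 0.0], [0.0, 0.0, -1.0]]
scale [183.1 280. ] 0.89 [0.4399 0.1912 0.    ]
cone_middle [139.1 243.6] 0.62 [0.3984 0.2539 0.074 ]
groove_middle [243.1 244.3] 0.77 [0.3951 0.1276 0.074 ]
flat_middle [191.8 319.3] 0.66 [0.4875 0.1911 0.0711]
keeper_knob [ 95.2 251.9] 0.6 [0.4135 0.2967 0.1265]
```

View pics/w1.png

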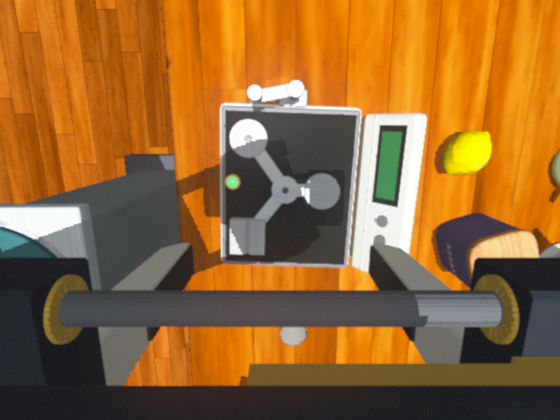

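```bash
python3 - <<'E'
import cv2
im=cv2.imread('pics/w1.png')[85:285,205:435]
im=cv2.convertScaleAbs(im,alpha=1.0)
cv2.imwrite('pics/c1.png',cv2.resize(im,None,fx=3,fy=3,interpolation=cv2.INTER_CUBIC)[:600,:690])
E
```

```text
(no output)
```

View pics/c1.png

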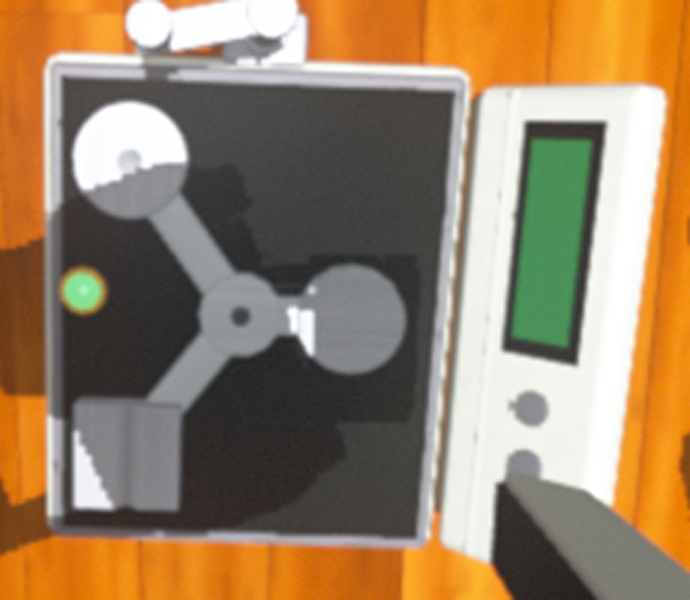

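```bash
cat > c.py <<'E'
from h import *
import pickle
p=pickle.load(open('w1.pkl','rb'))
f=lambda c,r:((r+.5)/3-.5+85,(c+.5)/3-.5+205)
for n,c,r,z in [('cone',130.5,160,.074),('groove',128,455,.074),('flat',350,319,.0711),('hub',241,315,.071),('FL',47,58,.05),('BL',468,72,.05),('BR',430,545,.05),('FR',47,530,.05),('knobtop',148,22,.1425),('axis',272,15,.112)]: print(n,np.round(atz(p,f(c,r),z)*1000,1))
E
python3 c.py
```

```text
cone [403.8 255.2  74. ]
groove [399.2 136.4  74. ]
flat [489.9 192.1  71.1]
hub [446.1 194.   71. ]
FL [369.4 294.5  50. ]
BL [537.4 288.1  50. ]
BR [530.6  85.5  50. ]
FR [359.4  93.9  50. ]
knobtop [416.8 297.9 142.5]
axis [456.3 303.1 112. ]
```

Request:
send_rows:
  moves:
    - [[0, 0, 0, -35, 0, 0, 1], [0, 0, 0, -35, 0, 0, 1], [0, 0, 0, 0, 0, 0, 1], [0, 0, 0, 0, 0, 0, 1]]

```text
t: 5.42
position: [0.4397, 0.1308, 0.3026]
tcp_rot: [-2.224, -2.219, -0.0]
force: [0.4, -0.4, -0.5]
finger_gap: 0.093
gripper_force: 0.0
```

```bash
cat > d.py <<'E'
from h import *
p=snap('wrist','w2')
# project believed model; crop zoom
c=np.array([.4459,.194]);a=np.radians(-2.3);u=np.array([np.cos(a),np.sin(a)]);v=np.array([-u[1],u[0]])
im=cv2.resize(p['img'][:,:,::-1],None,fx=3,fy=3,interpolation=cv2.INTER_CUBIC)
for x,y,z in [(-45,60,74),(-45,-60,74),(45,0,71.1)]:
    rc=proj(p,np.r_[c+u*x/1e3+v*y/1e3,z/1e3]);q=((rc[1]+.5)*3-.5,(rc[0]+.5)*3-.5)
    cv2.drawMarker(im,(int(q[0]),int(q[1])),(0,0,255),0,20,1)
    pts=[];
    for t in np.linspace(0,6.28,40):
        rc=proj(p,np.r_[c+u*(x/1e3+.022*np.cos(t))+v*(y/1e3+.022*np.sin(t)),z/1e3]);pts.append([(rc[1]+.5)*3-.5,(rc[0]+.5)*3-.5])
    cv2.polylines(im,[np.int32(pts)],True,(0,0,255),1)
rc=proj(p,np.r_[c,.072]);print(rc);r0=int(max(0,rc[0]*3-290));c0=int(rc[1]*3-350)
cv2.imwrite('pics/c2.png',im[r0:r0+590,c0:c0+700]);plan([.437,-.215,.30],-10,9)
E
python3 d.py
```

```text
[132.09877126 286.11932402]
[-0.0, -0.0, 1.1, -38.4, -0.2, 0.3]
[-0.0, -0.0, 1.1, -38.4, 0.5, 0.3]
[-0.0, -0.0, 1.1, -38.4, 1.2, 0.3]
[-0.0, -0.0, 1.1, -38.4, 2.0, 0.3]
[-0.0, -0.0, 1.1, -38.3, 2.7, 0.3]
[-0.0, -0.0, 1.1, -38.3, 3.4, 0.3]
[-0.0, -0.0, 1.1, -38.2, 4.2, 0.3]
[-0.0, -0.0, 1.1, -38.1, 4.9, 0.3]
[-0.0, -0.0, 1.1, -38.0, 5.7, 0.3]
```

View pics/c2.png

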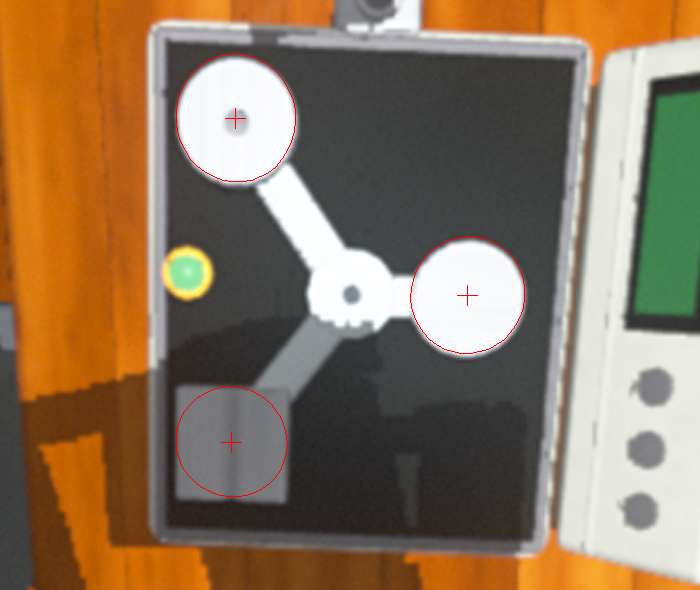

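Request:
send_rows:
  moves:
    - [[0, 0, 1.1, -38.5, 0, 0.5, 1], [0, 0, 1.1, -38.5, 0.5, 0.5, 1], [0, 0, 1.1, -38.5, 1, 0.5, 1], [0, 0, 1.1, -38.5, 2, 0.5, 1], [0, 0, 1.1, -38.5, 2.5, 0, 1], [0, 0, 1.1, -38.5, 3.5, 0, 1], [0, 0, 1.1, -38, 4, 0, 1], [0, 0, 1.1, -38, 5, 0, 1]]

```text
t: 6.48
position: [0.4373, -0.1781, 0.3006]
tcp_rot: [-2.387, -2.042, -0.0]
force: [1.8, 0.8, 0.3]
finger_gap: 0.0927
gripper_force: 0.0
```

Request:
send_rows:
  moves:
    - [[0, 0, 1.1, -38, 5.5, 0, 1], [0, 0, 0, 0, 0, 0, 1], [0, 0, 0, 0, 0, 0, 1]]

```text
t: 6.85
position: [0.4368, -0.2152, 0.3005]
tcp_rot: [-2.406, -2.019, -0.0]
force: [-0.2, 0.6, 0.7]
finger_gap: 0.0933
gripper_force: 0.0
```

```bash
cat > e.py <<'E'
from h import *
import pickle
p=snap('wrist','w3');s=observe();print(s['t'],np.round(s['position'],4))
for t,z in [('tray',.017),('foot_cone',.005),('foot_groove',.005),('foot_flat',.005),('tray_handle',.085)]:
    for r in place_of(p,t)[:1]: print(t,np.round(r['pixel'],1),round(r['score'],2),np.round(atz(p,r['pixel'],z),4))
pickle.dump(p,open('w3.pkl','wb'))
E
python3 e.py
```

```text
6.9 [ 0.4368 -0.215   0.3007]
tray [193.9 285.4] 0.62 [ 0.4398 -0.2349  0.017 ]
foot_cone [139.7 255.1] 0.85 [ 0.412  -0.1569  0.005 ]
foot_groove [226.8 251.7] 0.65 [ 0.3837 -0.2759  0.005 ]
foot_flat [187.8 319.3] 0.83 [ 0.4876 -0.2369  0.005 ]
tray_handle [197.6 291.1] 0.68 [ 0.4468 -0.2278  0.085 ]
```

View pics/w3.png

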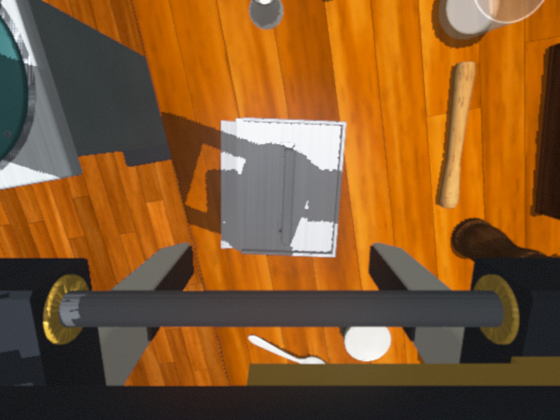

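```bash
python3 - <<'E'
import cv2
im=cv2.imread('pics/w3.png')[112:262,210:360]
im=cv2.createCLAHE(4,(4,4)).apply(cv2.cvtColor(im,6))
cv2.imwrite('pics/c3.png',cv2.resize(im,None,fx=4,fy=4,interpolation=cv2.INTER_CUBIC))
E
```

```text
(no output)
```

View pics/c3.png

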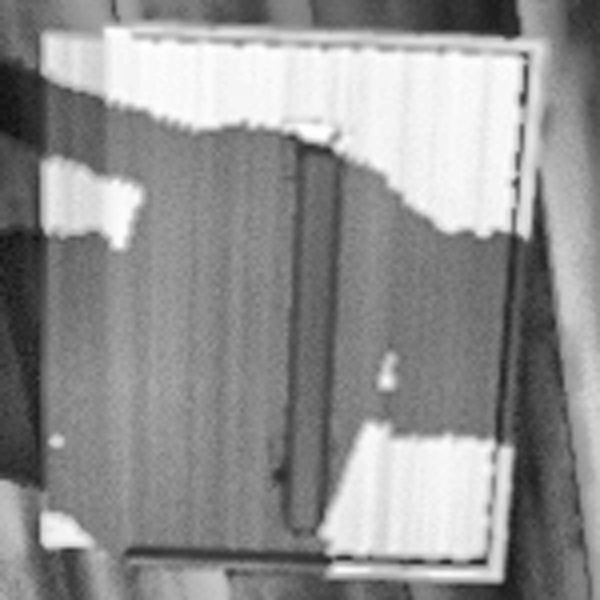

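```bash
python3 - <<'E'
from h import *
import pickle
p=pickle.load(open('w3.pkl','rb'))
f=lambda c,r:((r+.5)/4-.5+112,(c+.5)/4-.5+210)
g=lambda c,r,z:atz(p,f(c,r),z)*1000
a,b=g(319,135,.09),g(304,530,.09);d=a-b
print('bar',a,b,(a+b)/2,'len',np.hypot(*d[:2]),'yaw',np.degrees(np.arctan2(-d[0],d[1])))
c1,c2,c3=g(106,27,.031),g(545,40,.031),g(502,582,.031)
print(c1,c2,c3,'yaw',np.degrees(np.arctan2(c2[1]-c1[1],c2[0]-c1[0])),np.degrees(np.arctan2(-(c2-c3)[0],(c2-c3)[1])),'len',np.linalg.norm(c2-c1),np.linalg.norm(c2-c3))
th=np.radians(-13.5)
q=g(312,330,.09)
for n in('scene','top'):
    pp=snap(n)
    for t in ('tray_handle','tray'): 
        r=place_of(pp,t)[0]['pixel'];print(n,t,r,'proj',proj(pp,np.r_[q[:2]/1e3,.085 if 'h' in t else .017]), tri([(p,f(312,330)),(pp,r)]))
E
```

```text
bar [ 454.75856632 -168.57201589   90.        ] [ 431.0126595  -281.07477444   90.        ] [ 442.88561291 -224.82339516   90.        ] len 114.98147142590484 yaw -11.918458943183477
[ 395.6651905  -126.81820012   31.        ] [ 530.64795807 -154.74167195   31.        ] [ 492.64328129 -332.00096184   31.        ] yaw -11.687742081573278 -12.101105621264798 len 137.840733519893 181.28764797761548
scene tray_handle [253.3, 294.0] proj [252.16853691 290.73497809] [ 0.4466978  -0.22588211  0.08190729]
scene tray [216.2, 322.9] proj [271.83924246 290.03496746] [ 0.47828415 -0.23213091  0.18826705]
top tray_handle [242.7, 338.1] proj [240.75138718 338.39111581] [ 0.44268096 -0.22934987  0.04311503]
top tray [242.1, 337.4] proj [243.17373828 334.9166801 ] [ 0.44270412 -0.22513985  0.06143735]
```

```bash
python3 - <<'E'
from h import *
s=observe()
plan([.4425,-.227,.1],-11.9,6)
E
```

```text
[0.0, 0.0, 0.3, -1.6, 1.3, 33.4]
[0.0, 0.0, 0.3, -1.6, 1.3, 33.4]
[0.0, 0.0, 0.3, -1.6, 1.3, 33.4]
[0.0, 0.0, 0.3, -1.6, 1.3, 33.4]
[0.0, 0.0, 0.3, -1.6, 1.3, 33.4]
[0.0, 0.0, 0.3, -1.6, 1.4, 33.4]
```

Request:
send_rows:
  moves:
    - [[0, 0, 0.5, -2, 1.5, 40, 1], [0, 0, 0.5, -2, 1.5, 40, 0.8], [0, 0, 0.5, -2, 1.5, 40, 0.6], [0, 0, 0.4, -2, 1.5, 40, 0.6], [0, 0, 0, -2, 1.5, 30, 0.6], [0, 0, 0, 0, 0.4, 25, 0.6], [0, 0, 0, 0, 0, 19, 0.6], [0, 0, 0, 0, 0, 0, 0.6]]
  newtons: 20

```text
t: 8.45
position: [0.4418, -0.2271, 0.0656]
tcp_rot: [-2.439, -1.977, 0.001]
force: [-0.4, 0.9, 0.6]
finger_gap: 0.0564
gripper_force: 0.0
```

Request:
send_rows:
  moves:
    - [[0, 0, 0, 0, 0, 0, 0.3], [0, 0, 0, 0, 0, 0, 0.1], [0, 0, 0, 0, 0, 0, 0], [0, 0, 0, 0, 0, 0, 0], [0, 0, 0, 0, 0, 0, 0], [0, 0, 0, 0, 0, 0, 0]]
  newtons: 40

```text
t: 9.2
position: [0.4422, -0.2274, 0.0667]
tcp_rot: [-2.44, -1.978, 0.0]
force: [-0.8, 0.2, 0.9]
finger_gap: 0.0115
gripper_force: 40.0
```

Request:
send_rows:
  moves:
    - [[0, 0, 0, 0, 0, -10, 0], [0, 0, 0, 0, 0, -30, 0], [0, 0, 0, 0, 0, -40, 0], [0, 0, 0, 0, 0, -40, 0], [0, 0, 0, 0, 0, -20, 0], [0, 0, 0, 0, 0, 0, 0]]

```text
t: 9.95
position: [0.4426, -0.2275, 0.2074]
tcp_rot: [2.439, 1.978, 0.001]
force: [-0.2, -0.5, -4.7]
finger_gap: 0.0116
gripper_force: 40.0
```

```bash
cat > f.py <<'E'
from h import *
s=observe();print(s['t'],s['position'],s['force'],s['torque'])
p=snap('wrist','w4')
for t in('foot_cone','foot_groove','foot_flat','tray','tray_handle'):
    r=place_of(p,t);print(t,r[:1])
im=p['img'][:,:,::-1]
T=R.from_rotvec(s['tcp_rot']).as_matrix()
# expected rim outline given grip (origin 49 mm below TCP: 68-19)
im=im.copy()
for z,col in((-0.049+.014,(0,0,255)),):
  pts=[]
  for x,y in((-70,90),(70,90),(70,-90),(-70,-90)):
    # tray x = tool y, tray y = tool x
    W=np.array(s['position'])+T@np.array([y/1e3,x/1e3,0])+[0,0,z]
    rc=proj(p,W);pts.append([rc[1],rc[0]])
  print(np.round(pts,1).tolist())
  cv2.polylines(im,[np.int32(np.round(pts))],True,col,1)
cv2.imwrite('pics/c4.png',im)
plan([.446,.1936,.205],-2.3,12)
E
python3 f.py
```

```text
9.95 [ 0.4425926  -0.22752503  0.20736291] [-0.23338838 -0.46820492 -4.72490134] [-0.06195334  0.10098953  0.01420966]
foot_cone [{'pixel': [140.5, 211.9], 'score': 0.68}]
foot_groove []
foot_flat [{'pixel': [227.0, 340.2], 'score': 0.91}]
tray [{'pixel': [236.6, 282.9], 'score': 0.72}]
tray_handle [{'pixel': [269.4, 281.6], 'score': 0.96}]
[[156.7, 84.6], [404.1, 84.3], [381.5, 359.9], [180.0, 360.1]]
[-0.0, -0.0, -0.8, 34.4, -6.9, 0.1]
[-0.0, -0.0, -0.8, 34.5, -6.4, 0.1]
[-0.0, -0.0, -0.8, 34.6, -6.0, 0.1]
[-0.0, -0.0, -0.8, 34.6, -5.5, 0.1]
[-0.0, -0.0, -0.8, 34.7, -5.0, 0.0]
[-0.0, -0.0, -0.8, 34.8, -4.5, 0.0]
[-0.0, -0.0, -0.8, 34.8, -4.0, 0.0]
[-0.0, -0.0, -0.8, 34.9, -3.5, 0.0]
[-0.0, -0.0, -0.8, 34.9, -3.0, 0.0]
[-0.0, -0.0, -0.8, 35.0, -2.5, 0.0]
[-0.0, -0.0, -0.8, 35.0, -2.1, 0.0]
[-0.0, -0.0, -0.8, 35.0, -1.6, 0.0]
```

View pics/c4.png

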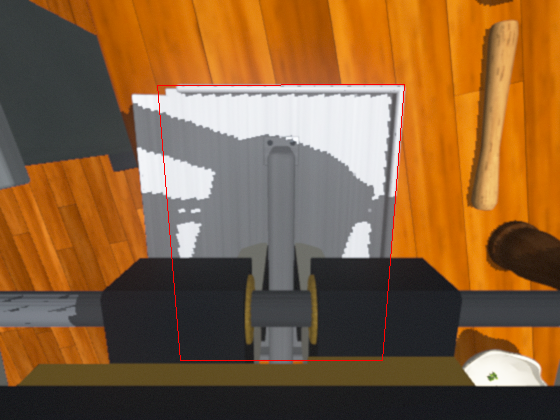

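Request:
send_rows:
  moves:
    - [[0, 0, -0.8, 20, -4, 0, 0], [0, 0, -0.8, 35, -6.5, 0, 0], [0, 0, -0.8, 35, -6, 0, 0], [0, 0, -0.8, 35, -5.5, 0, 0], [0, 0, -0.8, 35, -5, 0, 0], [0, 0, -0.8, 35, -4.5, 0, 0], [0, 0, -0.8, 35, -4, 0, 0], [0, 0, -0.8, 35, -3.5, 0, 0]]

```text
t: 11.25
position: [0.4446, 0.0424, 0.2064]
tcp_rot: [-2.325, -2.113, -0.0]
force: [0.6, 0.1, -3.9]
finger_gap: 0.0116
gripper_force: 40.0
```

Request:
send_rows:
  moves:
    - [[0, 0, -0.8, 35, -3, 0, 0], [0, 0, -0.8, 35, -2.5, 0, 0], [0, 0, -0.8, 35, -2, 0, 0], [0, 0, -0.8, 35, -1.5, 0, 0], [0, 0, 0, 10, 0, 0, 0], [0, 0, 0, 0, 0, 0, 0], [0, 0, 0, 0, 0, 0, 0]]

```text
t: 12.12
position: [0.4471, 0.1903, 0.2066]
tcp_rot: [2.267, 2.175, -0.0]
force: [-0.5, -0.3, -3.4]
finger_gap: 0.0116
gripper_force: 40.0
```

```bash
cat > g.py <<'E'
from h import *
s=observe();print(s['t'],np.round(s['position'],4),np.round(s['force'],2),np.round(s['torque'],3),'yaw',np.degrees(np.arctan2(*R.from_rotvec(s['tcp_rot']).as_matrix()[1::-1,1])))
plan([.446,.1936,.15],-2.3,4)
E
python3 g.py
```

```text
12.125 [0.4471 0.1903 0.2066] [-0.47 -0.26 -3.43] [-0.078  0.058 -0.032] yaw -2.3617128640456184
[-0.0, 0.0, -0.0, 0.8, -0.3, 14.1]
[-0.0, 0.0, -0.0, 0.8, -0.3, 14.1]
[-0.0, 0.0, -0.0, 0.8, -0.3, 14.1]
[-0.0, 0.0, -0.0, 0.8, -0.3, 14.1]
```

Request:
send_rows:
  moves:
    - [[0, 0, 0, 1, -0.4, 20, 0], [0, 0, 0, 1, -0.4, 20, 0], [0, 0, 0, 1, -0.4, 14, 0], [0, 0, 0, 0.5, 0, 6, 0], [0, 0, 0, 0, 0, 0, 0], [0, 0, 0, 0, 0, 0, 0]]

```text
t: 12.88
position: [0.4464, 0.1945, 0.1472]
tcp_rot: [2.266, 2.176, 0.001]
force: [-0.0, 0.1, -3.6]
finger_gap: 0.0116
gripper_force: 40.0
```

```bash
python3 g.py
```

```text
12.875 [0.4464 0.1945 0.1472] [-0.03  0.1  -3.58] [0.006 0.079 0.003] yaw -2.33396726775828
[0.0, -0.0, -0.0, -0.2, -0.1, -0.7]
[0.0, -0.0, -0.0, -0.2, -0.1, -0.7]
[0.0, -0.0, -0.0, -0.2, -0.1, -0.7]
[0.0, -0.0, -0.0, -0.2, -0.1, -0.7]
```

Request:
send_rows:
  moves:
    - [[0, 0, 0, -0.7, 0, 2, 0], [0, 0, 0, 0, 0, 2, 0], [0, 0, 0, 0, 0, 1.5, 0], [0, 0, 0, 0, 0, 0, 0], [0, 0, 0, 0, 0, 0, 0]]

```text
t: 13.5
position: [0.4461, 0.1937, 0.1412]
tcp_rot: [2.266, 2.176, 0.0]
force: [-0.1, 0.3, -3.2]
finger_gap: 0.0119
gripper_force: 40.0
```

Request:
send_rows:
  moves:
    - [[0, 0, 0, 0, 0, 1, 0], [0, 0, 0, 0, 0, 1, 0], [0, 0, 0, 0, 0, 0, 0], [0, 0, 0, 0, 0, 0, 0]]

```text
t: 14.0
position: [0.4461, 0.1937, 0.1392]
tcp_rot: [2.266, 2.176, 0.0]
force: [-0.1, 0.3, -3.7]
finger_gap: 0.0114
gripper_force: 40.0
```

Request:
send_rows:
  moves:
    - [[0, 0, 0, 0, 0, 0.7, 0], [0, 0, 0, 0, 0, 0.5, 0], [0, 0, 0, 0, 0, 0, 0], [0, 0, 0, 0, 0, 0, 0]]

```text
t: 14.5
position: [0.4461, 0.1937, 0.138]
tcp_rot: [2.266, 2.176, -0.0]
force: [0.4, -0.2, -4.0]
finger_gap: 0.0113
gripper_force: 40.0
```

```bash
python3 g.py|head -1
```

```text
14.5 [0.4461 0.1937 0.138 ] [ 0.44 -0.21 -4.  ] [-0.127  0.123 -0.044] yaw -2.3377280610786375
```

Request:
send_rows:
  moves:
    - [[0, 0, 0, 0, 0, 0.5, 0], [0, 0, 0, 0, 0, 0.3, 0], [0, 0, 0, 0, 0, 0, 0], [0, 0, 0, 0, 0, 0, 0]]

```text
t: 15.0
position: [0.4461, 0.1937, 0.1373]
tcp_rot: [2.266, 2.176, 0.0]
force: [0.5, -0.5, -0.6]
finger_gap: 0.0116
gripper_force: 40.0
```

```bash
python3 g.py|head -1
```

```text
15.0 [0.4461 0.1937 0.1373] [ 0.52 -0.53 -0.62] [-0.204  0.103  0.022] yaw -2.3364460027782337
```

Request:
send_rows:
  moves:
    - [[0, 0, 0, 0, 0, 0.5, 0], [0, 0, 0, 0, 0, 0, 0], [0, 0, 0, 0, 0, 0, 0]]

```text
t: 15.38
position: [0.4462, 0.1937, 0.1368]
tcp_rot: [2.266, 2.176, 0.0]
force: [-0.1, -1.5, 1.6]
finger_gap: 0.0115
gripper_force: 40.0
```

```bash
python3 g.py|head -1
```

```text
15.375 [0.4462 0.1937 0.1368] [-0.09 -1.53  1.58] [-0.249  0.126  0.056] yaw -2.335881303758191
```

Request:
send_rows:
  moves:
    - [[0, 0, 0, -0.3, 0, 0, 0], [0, 0, 0, -0.3, 0, 0, 0], [0, 0, 0, 0, 0, 0, 0]]
  newtons: 6

```text
t: 15.75
position: [0.4461, 0.1932, 0.1367]
tcp_rot: [-2.266, -2.176, -0.0]
force: [-1.2, 0.4, 0.3]
finger_gap: 0.0116
gripper_force: 6.0
```

Request:
send_rows:
  moves:
    - [[0, 0, 0, 0, 0, 0, 0], [0, 0, 0, 0, 0, 0, 0]]
  newtons: 3

```text
t: 16.0
position: [0.446, 0.1932, 0.1366]
tcp_rot: [-2.266, -2.176, 0.0]
force: [-0.5, 0.5, 1.7]
finger_gap: 0.0117
gripper_force: 3.0
```

```bash
python3 g.py|head -1
```

```text
16.0 [0.446  0.1932 0.1366] [-0.53  0.48  1.68] [ 0.028  0.081 -0.003] yaw -2.333905719485461
```

Torque and side force vanish: seated. Open the gripper, rise, and look.

Request:
send_rows:
  moves:
    - [[0, 0, 0, 0, 0, 0, 0.2], [0, 0, 0, 0, 0, 0, 0.4], [0, 0, 0, 0, 0, 0, 0.5], [0, 0, 0, 0, 0, 0, 0.5], [0, 0, 0, 0, 0, -30, 0.5], [0, 0, 0, 0, 0, -40, 0.5], [0, 0, 0, 0, 0, -45, 0.5], [0, 0, 0, 0, 0, -45, 0.5]]
  newtons: 20

```text
t: 17.0
position: [0.4459, 0.193, 0.2981]
tcp_rot: [2.266, 2.176, 0.0]
force: [-0.1, 0.1, -0.7]
finger_gap: 0.0464
gripper_force: 0.0
```

Request:
send_rows:
  moves:
    - [[0, 0, 0, -20, 0, -10, 0.5], [0, 0, 0, 0, 0, 0, 0.5], [0, 0, 0, 0, 0, 0, 0.5]]

```text
t: 17.38
position: [0.4451, 0.1734, 0.3058]
tcp_rot: [-2.266, -2.175, 0.001]
force: [0.8, -0.2, 0.5]
finger_gap: 0.0465
gripper_force: 0.0
```

```bash
cat > i.py <<'E'
from h import *
import pickle
p=snap('wrist','w5');s=observe();print(s['t'],np.round(s['position'],4),np.round(s['force'],2))
a=np.radians(-2.3);u=np.array([np.cos(a),np.sin(a)]);v=np.array([-u[1],u[0]]);c=np.array([.446,.1932])
im=p['img'][:,:,::-1].copy()
pts=[proj(p,np.r_[c+u*x/1e3+v*y/1e3,.1012])[::-1] for x,y in((-70,90),(70,90),(70,-90),(-70,-90))]
cv2.polylines(im,[np.int32(np.round(pts))],True,(0,0,255),1)
for n in ('keeper_knob','tray','tray_handle'):
    for r in place_of(p,n)[:1]: print(n,r,np.round(atz(p,r['pixel'],.1265),4))
cv2.imwrite('pics/c5.png',im);pickle.dump(p,open('w5.pkl','wb'))
E
python3 i.py
```

```text
17.425 [0.4451 0.1734 0.3056] [ 0.45 -0.28  0.32]
keeper_knob {'pixel': [66.8, 247.3], 'score': 0.84} [0.418  0.2989 0.1265]
tray {'pixel': [173.3, 278.6], 'score': 0.94} [0.4436 0.1954 0.1265]
tray_handle {'pixel': [180.2, 280.1], 'score': 0.69} [0.4448 0.1882 0.1265]
```

View pics/c5.png

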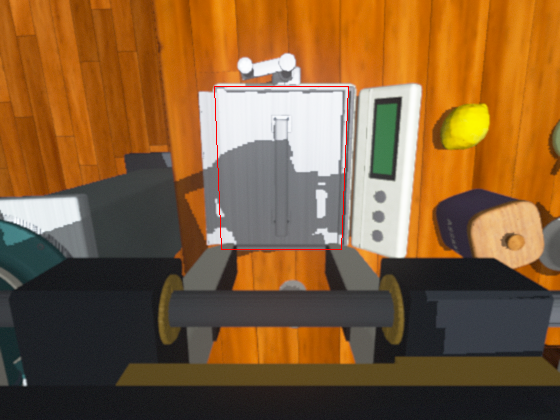

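```bash
python3 - <<'E'
from h import *
plan([.417,.245,.235],-2.3,5)
E
```

```text
[-0.0, 0.0, -0.0, 14.1, -6.2, 14.2]
[-0.0, 0.0, -0.0, 14.1, -6.2, 14.2]
[-0.0, 0.0, -0.0, 14.1, -6.2, 14.2]
[-0.0, 0.0, -0.0, 14.1, -6.2, 14.2]
[-0.0, 0.0, -0.0, 14.1, -6.2, 14.2]
```

Request:
send_rows:
  moves:
    - [[0, 0, 0, 18, -8, 18, 0.25], [0, 0, 0, 18, -8, 18, 0.25], [0, 0, 0, 18, -8, 18, 0.25], [0, 0, 0, 17, -7, 16, 0.25], [0, 0, 0, 0, 0, 0, 0.25], [0, 0, 0, 0, 0, 0, 0.25]]

```text
t: 18.32
position: [0.4174, 0.2452, 0.2372]
tcp_rot: [2.266, 2.176, 0.0]
force: [-0.3, 0.1, -0.2]
finger_gap: 0.0238
gripper_force: 0.0
```

```bash
cat > j.py <<'E'
from h import *
import pickle
p=snap('wrist','w6');s=observe();print(s['t'],np.round(s['position'],4),s['finger_gap'])
q=pickle.load(open('w5.pkl','rb'))
k=place_of(p,'keeper_knob')[0];print(k,atz(p,k['pixel'],.1265))
r,c=map(int,k['pixel']);r0,c0=max(r-70,0),max(c-60,0)
g=cv2.cvtColor(p['img'],cv2.COLOR_RGB2GRAY)[r0:r0+140,c0:c0+200]
g4=cv2.resize(g,None,fx=4,fy=4,interpolation=cv2.INTER_CUBIC)
H=cv2.HoughCircles(g4,cv2.HOUGH_GRADIENT,1,30,param1=120,param2=22,minRadius=18,maxRadius=50)
o=cv2.cvtColor(g4,cv2.COLOR_GRAY2BGR)
for x,y,R_ in (H[0] if H is not None else [])[:8]:
    rc=((y+.5)/4-.5+r0,(x+.5)/4-.5+c0)
    print((x,y,R_),'z.1425',np.round(atz(p,rc,.1425)*1e3,1)); cv2.circle(o,(int(x),int(y)),int(R_),(0,0,255),1)
cv2.imwrite('pics/c6.png',o);print(r0,c0);pickle.dump(p,open('w6.pkl','wb'))
E
python3 j.py
```

```text
18.375 [0.4175 0.2451 0.2374] 0.023115906347313732Traceback (most recent call last):
  File "j.py", line 5, in <module>
    k=place_of(p,'keeper_knob')[0];print(k,atz(p,k['pixel'],.1265))
      ~~~~~~~~~~~~~~~~~~~~~~~~~^^^
IndexError: list index out of range
```

```bash
sed -i "s/^k=place_of.*/k={'pixel':proj(p,[.417,.299,.1265])};print(k['pixel'],place_of(p,'keeper_knob'))/" j.py; python3 j.py
```

```text
18.475 [0.4175 0.245  0.2373] 0.023325038498047113
[144.35247472 277.29816843] [{'pixel': [145.7, 274.3], 'score': 0.97}, {'pixel': [278.7, 511.5], 'score': 0.27}]
74 217
```

View pics/c6.png

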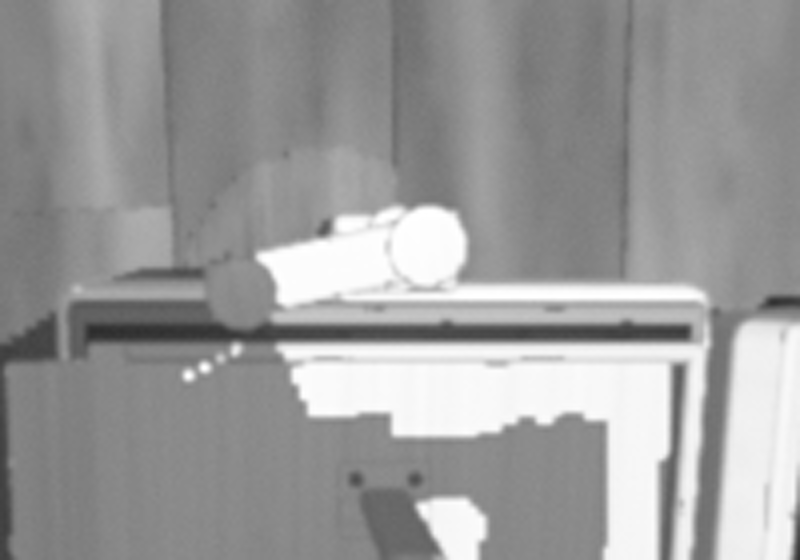

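```bash
python3 - <<'E'
from h import *
import pickle
p=pickle.load(open('w6.pkl','rb'));q=pickle.load(open('w5.pkl','rb'));w=pickle.load(open('w1.pkl','rb'))
f=lambda c,r:((r+.5)/4-.5+74,(c+.5)/4-.5+217)
k=atz(p,f(240,294),.1425);print(k, atz(p,[145.7,274.3],.1265))
for z in(.11,.115,.12):
    a=atz(p,f(427,247),z);d=k-a;print(z,a,np.hypot(*d[:2]),'world dir',np.degrees(np.arctan2(d[1],d[0])))
print('tri knob',tri([(p,f(240,294)),(w,((22.5)/3-.5+85,148.5/3-.5+205))]),'q',atz(q,(66,245.5),.1425))
E
```

```text
[0.41656027 0.29754145 0.1425    ] [0.41451755 0.29803111 0.1265    ]
0.11 [0.45652331 0.30422535 0.11      ] 0.040518136316509794 world dir -170.50505359771125
0.115 [0.45590024 0.30431347 0.115     ] 0.03991859209138396 world dir -170.23278181825248
0.12 [0.45527718 0.30440159 0.12      ] 0.03931997678073537 world dir -169.95221329946202
tri knob [0.41675528 0.29768035 0.14401799] q [0.41778968 0.29677527 0.1425    ]
```

```bash
python3 - <<'E'
from h import *
plan([.4165,.2975,.160],-2.3,3)
E
```

```text
[0.0, -0.0, -0.0, 17.5, -1.1, 25.7]
[0.0, -0.0, -0.0, 17.5, -1.1, 25.7]
[0.0, -0.0, -0.0, 17.5, -1.0, 25.7]
```

Request:
send_rows:
  moves:
    - [[0, 0, 0, 17.5, -1, 25, 0.25], [0, 0, 0, 17.5, -1, 25, 0.25], [0, 0, 0, 17.5, -1, 25, 0.25], [0, 0, 0, 0, 0, 0, 0.25], [0, 0, 0, 0, 0, 0, 0.25]]
  newtons: 12

```text
t: 19.15
position: [0.4167, 0.2976, 0.1628]
tcp_rot: [2.266, 2.175, 0.001]
force: [0.7, -0.4, -0.2]
finger_gap: 0.0233
gripper_force: 0.0
```

```bash
python3 - <<'E'
from h import *
s=observe();print(s['force'],s['position']);plan([.4165,.2975,.118],-2.3,4)
p=snap('wrist');print(place_of(p,'keeper_knob')[:2],proj(p,[.4165,.2975,.1265]))
E
```

```text
[ 0.72100139 -0.419603   -0.16230572] [0.41671669 0.2975959  0.16282364]
[0.0, -0.0, -0.0, -0.0, -0.1, 11.2]
[0.0, -0.0, -0.0, -0.0, -0.1, 11.2]
[0.0, -0.0, -0.0, -0.0, -0.1, 11.2]
[0.0, -0.0, -0.0, -0.0, -0.1, 11.2]
[{'pixel': [238.3, 278.7], 'score': 0.7}] [235.86014108 280.61853978]
```

Request:
send_rows:
  moves:
    - [[0, 0, 0, 0, 0, 12, 0.25], [0, 0, 0, 0, 0, 10, 0.25], [0, 0, 0, 0, 0, 8, 0.25], [0, 0, 0, 0, 0, 8, 0.25], [0, 0, 0, 0, 0, 7, 0.25], [0, 0, 0, 0, 0, 0, 0.25]]

```text
t: 20.0
position: [0.4161, 0.2978, 0.1161]
tcp_rot: [-2.266, -2.176, 0.001]
force: [-0.3, -0.2, 0.5]
finger_gap: 0.0237
gripper_force: 0.0
```

Request:
send_rows:
  moves:
    - [[0, 0, 0, 0, 0, 0, 0.1], [0, 0, 0, 0, 0, 0, 0], [0, 0, 0, 0, 0, 0, 0], [0, 0, 0, 0, 0, 0, 0]]

```text
t: 20.5
position: [0.4169, 0.298, 0.1171]
tcp_rot: [2.266, 2.175, 0.002]
force: [6.5, 0.4, -2.8]
finger_gap: 0.0133
gripper_force: 12.0
```

```bash
cat > k.py <<'E'
from h import *
s=observe();print(np.round(s['position'],4),np.round(s['force'],2))
T=R.from_rotvec(s['tcp_rot']).as_matrix();A=np.array([.456,.3043]);d=np.array(s['position'][:2])-A
r=np.hypot(*d);th=np.degrees(np.arctan2(d[1],d[0]))%360;print('r',r,'angle',th-177.7)
P=np.array(s['position'][:2])
for a in np.linspace(th,267.7,9)[1:]:
    r_=.04;Q=A+r_*np.array([np.cos(np.radians(a)),np.sin(np.radians(a))]);print(np.round((T.T@np.r_[Q-P,0])*1e3,1)[:2]);P=Q
E
python3 k.py
```

```text
[0.4169 0.298  0.1171] [ 6.5   0.39 -2.82]
r 0.03960749082149522 angle 11.387449198905244
[-6.7  1.5]
[-6.1  3. ]
[-5.5  4. ]
[-4.8  4.9]
[-3.9  5.7]
[-2.8  6.2]
[-1.7  6.6]
[-0.6  6.8]
```

Request:
send_rows:
  moves:
    - [[0, 0, 0, 0, 0.8, 0, 0], [0, 0, 0, -3.5, 0.8, 0, 0], [0, 0, 0, -3.2, 0.8, 0, 0], [0, 0, 0, -6, 3, 0, 0], [0, 0, 0, 0, 0, 0, 0]]

```text
t: 21.12
position: [0.421, 0.2842, 0.1169]
tcp_rot: [2.267, 2.175, -0.002]
force: [-6.4, -2.9, 5.8]
finger_gap: 0.0136
gripper_force: 12.0
```

```bash
python3 k.py
```

```text
[0.421  0.2842 0.1169] [-6.44 -2.94  5.83]
r 0.04034756955586789 angle 32.13888168117418
[-3.9  3.2]
[-3.7  3.4]
[-3.2  3.9]
[-2.7  4.3]
[-2.2  4.6]
[-1.6  4.8]
[-0.9  5. ]
[-0.3  5. ]
```

Request:
send_rows:
  moves:
    - [[0, 0, 0, -4, 2, 0, 0], [0, 0, 0, -3.7, 3.2, 0, 0], [0, 0, 0, -3.2, 3.8, 0, 0], [0, 0, 0, -2.7, 4.3, 0, 0], [0, 0, 0, 0, 0, 0, 0]]

```text
t: 21.75
position: [0.4335, 0.2694, 0.1165]
tcp_rot: [2.266, 2.175, -0.005]
force: [-7.4, -9.0, 6.7]
finger_gap: 0.0139
gripper_force: 12.0
```

```bash
python3 k.py
```

```text
[0.4335 0.2694 0.1165] [-7.4  -8.99  6.66]
r 0.041499962901823416 angle 59.423041195664666
[0.  3.1]
[-1.1  2.4]
[-1.   2.5]
[-0.8  2.5]
[-0.6  2.6]
[-0.4  2.6]
[-0.3  2.7]
[-0.1  2.7]
```

Request:
send_rows:
  moves:
    - [[0, 0, 0, -1.5, -0.8, -0.5, 0], [0, 0, 0, -2.5, 5, 0, 0], [0, 0, 0, -1.8, 5.3, 0, 0], [0, 0, 0, 0, 0, 0, 0]]

```text
t: 22.25
position: [0.4432, 0.2637, 0.1167]
tcp_rot: [2.266, 2.175, -0.003]
force: [-2.9, -5.8, -0.1]
finger_gap: 0.0135
gripper_force: 12.0
```

```bash
sed -i 's/A=np.array(\[.456,.3043\])/A=np.array([.4552,.3030])/' k.py; python3 k.py
```

```text
[0.4432 0.2637 0.1167] [-2.91 -5.76 -0.12]
r 0.04112644266174031 angle 75.28153531494445
[0.8 1.5]
[-0.3  1.3]
[-0.2  1.3]
[-0.2  1.3]
[-0.1  1.3]
[-0.1  1.3]
[-0.1  1.3]
[-0.   1.3]
```

Request:
send_rows:
  moves:
    - [[0, 0, 0, -1.5, 4, 0, 0], [0, 0, 0, -0.5, 4, 0, 0], [0, 0, 0, 0, 1.5, 0, 0], [0, 0, 0, 0, 0, 0, 0]]

```text
t: 22.75
position: [0.4526, 0.2616, 0.1168]
tcp_rot: [2.266, 2.175, -0.002]
force: [-2.5, -4.4, 0.0]
finger_gap: 0.0134
gripper_force: 12.0
```

```bash
python3 k.py|head -2
```

```text
[0.4526 0.2616 0.1168] [-2.48 -4.38  0.03]
r 0.04152624589132688 angle 88.64333916197023
```

Request:
send_rows:
  moves:
    - [[0, 0, 0, 0, 1, 0, 0], [0, 0, 0, 0, 1, 0, 0], [0, 0, 0, 0, 0, 0, 0]]

```text
t: 23.12
position: [0.4544, 0.2617, 0.1168]
tcp_rot: [2.266, 2.175, -0.002]
force: [-3.0, -3.5, -0.6]
finger_gap: 0.0131
gripper_force: 12.0
```

```bash
python3 k.py|head -2
```

```text
[0.4544 0.2617 0.1168] [-2.99 -3.52 -0.56]
r 0.04135093806862182 angle 91.22447472134485
```

Request:
send_rows:
  moves:
    - [[0, 0, 0, -0.3, 1, 0, 0], [0, 0, 0, 0, 0.7, 0, 0], [0, 0, 0, 0, 0, 0, 0]]

```text
t: 23.5
position: [0.4551, 0.2615, 0.1167]
tcp_rot: [-2.265, -2.175, 0.005]
force: [-15.3, -3.6, 3.4]
finger_gap: 0.013
gripper_force: 12.0
```

```bash
python3 k.py|head -2
```

```text
[0.4551 0.2615 0.1167] [-15.29  -3.57   3.38]
r 0.04153433255236887 angle 92.12010961251923
```

Request:
send_rows:
  moves:
    - [[0, 0, 0, 0, -0.7, 0, 0], [0, 0, 0, 0, 0, 0, 0.1], [0, 0, 0, 0, 0, 0, 0.22], [0, 0, 0, 0, 0, 0, 0.22], [0, 0, 0, 0, 0, -15, 0.22], [0, 0, 0, 0, 0, -35, 0.22], [0, 0, 0, 0, 0, -45, 0.22], [0, 0, 0, 0, 0, -45, 0.22]]

```text
t: 24.5
position: [0.4555, 0.2618, 0.2598]
tcp_rot: [2.266, 2.175, 0.002]
force: [0.1, 0.1, 0.3]
finger_gap: 0.0201
gripper_force: 0.0
```

Request:
send_rows:
  moves:
    - [[0, 0, 0, -45, 0, -25, 0.3], [0, 0, 0, -45, 0, -20, 0.3], [0, 0, 0, 0, 0, 0, 0.3], [0, 0, 0, 0, 0, 0, 0.3]]

```text
t: 25.0
position: [0.4519, 0.1721, 0.3026]
tcp_rot: [2.267, 2.175, 0.001]
force: [-0.2, -1.0, -0.3]
finger_gap: 0.0274
gripper_force: 0.0
```

```bash
cat > l.py <<'E'
from h import *
p=snap('wrist','w7');s=observe();print(s['t'],np.round(s['position'],4),np.round(s['force'],2))
for n,z in(('keeper_knob',.1265),('tray_handle',.156),('tray',.088)):
    for r in place_of(p,n)[:1]: print(n,r,np.round(atz(p,r['pixel'],z),4))
for n in('scene','top'):
    q=snap(n,n+'7');print(n,[(r['pixel'],round(r['score'],2)) for r in place_of(q,'keeper_knob')[:1]],proj(q,[.4535,.2625,.1265]))
a=np.radians(-2.3);u=np.array([np.cos(a),np.sin(a)]);v=np.array([-u[1],u[0]]);c=np.array([.446,.1932])
im=p['img'][:,:,::-1].copy()
pts=[proj(p,np.r_[c+u*x/1e3+v*y/1e3,.1012])[::-1] for x,y in((-70,90),(70,90),(70,-90),(-70,-90))]
cv2.polylines(im,[np.int32(np.round(pts))],True,(0,0,255),1)
cv2.imwrite('pics/c7.png',im)
E
python3 l.py
```

```text
25.05 [0.4518 0.1725 0.302 ] [ 0.48  0.17 -0.39]
keeper_knob {'pixel': [101.3, 278.5], 'score': 0.79} [0.4536 0.2647 0.1265]
tray_handle {'pixel': [179.2, 275.0], 'score': 0.76} [0.4473 0.1929 0.156 ]
tray {'pixel': [170.5, 270.8], 'score': 0.76} [0.4415 0.1935 0.088 ]
scene [] [168.45905934 209.30140401]
top [([235.7, 166.5], 0.35)] [234.13767706 170.16660232]
```

```bash
python3 -c "
from station import *
print(finish_job())"
```

```text
the job is handed in; nothing more can be done
None
```

I seated the tray in the carrier with its lip to the front (contact came at the expected home height with no side force left), swung the keeper to its stop, moved the arm clear, and handed the job in at about 25 s; I did not look at the final pictures myself, relying on forces and the networks' positions, which agreed.

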